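Slide the carrier board home in the polishing frame and close the keeper

ROBOT

A 7-joint arm with a two-finger parallel gripper is mounted at the origin on the work surface. World frame = base frame: x ahead of the robot, y to its left, z up, the work surface at z = 0. Lengths are in m, angles in rad, forces in N, time in s.
With the tool pointing down it reaches from about 0.425 to 0.925 m from the base axis. Payload 6.8 kg.
Tool frame: the origin (TCP) lies on the front face of the gripper's body, between the roots of the fingers; the fingertips stand 73 mm ahead of it and the grasp point (between the pads) lies r.pinch_z ahead of it (r.pinch_z is the distance from the TCP to the grasp point, in m); z points along the fingers, y is the direction in which the jaws open and shut (so a half turn about z gives the same grasp; the last joint's range is limited). The gripper opens to 85 mm and grips with 20 to 120 N. Pads are 22 mm wide; open, the fingers measure 114 mm over their backs; the gripper's body (76 mm by 85 mm) begins 54 mm behind the grasp point. The pads swing forward as they close: fully open they stand 13 mm farther back than shut.
Start: joints at [0.999, 0.477, 0.022, 1.555, -0.011, 1.109, -0.083], TCP at [0.302, -0.604, 0.304] pointing down, gripper open.
Joint ranges: [-2.96, 2.96], [-0.34, 2.1], [-1.41, 1.46], [0.24, 2.44], [-1.37, 4.51], [0.17, 1.92], [-2.96, 2.96]. Speed limits (rad/s): [2.39, 2.39, 3.14, 3.14, 3.14, 3.14, 3.14].

INTERFACE

Orientations are given as a rotation vector (axis times angle).
In Python, from bench import readout, grab_frame, r, search_frame, masks_of, tip_of gives the robot as it stands.
- The arm moves only by the tool step_arm, never from a script. Its argument "commands" is a list of rows, each a list of 7 numbers: the shift along the tool's x, y, z as a fraction of full scale, then the turn, a rotation vector about the tool's x, y, z as a fraction of full scale, then the gripper's target within -1 to 1 (shut at 1, half-way at 0, fully open at -1). In form: [[tx, ty, tz, ax, ay, az, hand], ...]. A call has exactly 10 rows; each row is the pose to reach, as a shift and turn from the pose measured when the call began, along the tool's axes at that moment, turning the shorter way round; what a row does not reach only later rows make up. Full scale, the value 1, is 500 mm for a shift and 360 degrees for a turn. A row lasts 1/8 s, in which the tool goes at most 62.5 mm and 10.7 degrees, less where a joint would pass 70% of its speed; a pose out of reach is approached as far as the arm can. A call with a number of a shift or a turn outside -1 to 1 is refused whole. A call with a gripper value outside its range is refused whole. The fingers move at their own pace and stop on an object; "newtons" is the grip in N (left out, the last holds). Time passes only in rows, so rows that repeat a pose let the fingers close, or fill a call up. It gives the time, the measured TCP pose, the force and the opening at its end, in the units of the state.
- readout.get_obs(): the state, without advancing time (a new reading comes with each control period).
- grab_frame(name): name is "scene" or "side" or "wrist"; returns a dict with "img" (480x640x3 uint8, red, green, blue), "K" (3x3 intrinsics, pixels), "world_to_cam" (4x4, takes a point from world to camera coordinates). Camera axes: x right, y down, z forward; pixel columns grow to the right and rows downward; lengths in m; the calibration is good to about 2 mm. The wrist camera is an equidistant fisheye: a pixel r from the principal point sees the ray r / f radians off the axis. A picture is of the moment at which its call begins. There is no depth.
- r.hand_in(): hands the job in, once; it reports no verdict.
Trained networks look in a picture, given as the dict that the camera call returned (one of the last four; its "shot" number tells which), for a name from the list of things; names that differ only in an ending like _2 or _b are one class to them, and where a whole thing is asked for, a point or a joint stands for the part that bears it (a point fixed in the world has none). Each returns a list of dicts, best first, with "p" (0 to 1); they miss things now and then, are a little off and sometimes report something else, mostly with a low value. They report only what shows in the picture. A call takes as long as a camera call. They do not tell look-alikes from the thing itself.
- search_frame(thing, picture): "extent" ([centre column, centre row, width, height] in pixels, round what is visible of it).
- masks_of(thing, picture): "pixels" (480x640 bool, what is visible of it) and "extent" ([centre column, centre row, width, height] in pixels, round what is visible of it).
- tip_of(thing, picture): "point" ([column, row] in pixels: a listed point, or the origin of a listed thing).
The state is a dict: "clock": time; "joints": joint angles; "qvel": joint speeds; "tau": joint torques, N m; "tcp_pos": TCP position; "orientation": TCP orientation; "contact_force": force on the tool from outside, world axes, zero at the start; "moment": the same for the moment, N m; "grip_width": finger opening in m.
Only numpy, scipy, OpenCV 4.12 (cv2) and the standard library are available. Lean on these libraries where they do the work, as an engineer would, in place of code of your own. Each camera call takes 0.05 s, during which the arm holds its last target. There are 200 camera calls.

TASK

With the fingertips, push the wooden carrier board slowly along its rails towards the crossbar until it drops into the locating notches and lies flat, fully home. Then push the keeper's peg round so that the keeper bar points straight out over the board. Only push: never lift the board off the rails, do not touch the brass hub bolted on it, leave the things around the frame where they are, and finish clear of everything.

Things in the scene. Friction and masses are not known exactly. Their poses are not given: they have to be found in the camera images.
- frame: Fixed steel slide frame. Origin on the bench top under the middle of the board's home place; x runs along the rails the way the board must be pushed, z up. Base plate 8 mm thick, 190 mm wide, x = -215 to +145 mm. Two rails along x at y = 62 to 81 mm either side, tops at z = 50 mm, x = -215 to 115 mm, outer lips to z = 62 mm. Between them it is open down to the plate, and open at the -x end
- rear_notch (a point): mouth of one of the four notches, at the rail top: frame x = -70, y = -71 mm. Each rail has two, at x = -70 and +70 mm, 15 mm long and 8 mm deep
- crossbar_top (a point): middle of the top of the crossbar that closes the frame's far end: frame x = 115 to 141 mm, top at z = 57 mm
- frame_home (a point): the point where the carrier board's origin lies when it is home: 39 mm above the frame's origin
- carrier: Loose wooden carrier board, 170 (x) x 116 (y) x 16 (z) mm, 0.6 to 0.95 kg with its hub. Origin: centre of its underside; axes as the frame's. Two steel cross pins, 10 mm diameter, at x = -70 and +70 mm, 8 mm above its underside, stick out to y = +-79 mm and ride on the rail tops. It starts 65 to 115 mm short of home, underside at z = 47 mm
- carrier_rear (a point): middle of the board's rear end face, the place to push. Pushed slowly (under 60 mm/s) to the frame's +x it slides with 2 to 10 N until all four pin ends fall 8 mm into the notches (board underside 39, top 55 mm above the bench) and it stops dead; shoved fast it can overshoot by up to 30 mm. The rear end may hang on the fingertip until this is drawn back
- hub: brass three-armed tap hub bolted on the carrier board, 32 mm high, 76 mm over its arms; origin at the centre of its underside, 20 mm behind (-x) the board's middle, on the board's top face. Not to be touched
- keeper (a joint): keeper: flat aluminium bar 90 x 20 x 6 mm, turning level on a vertical pivot on the crossbar. 0 rad = along the crossbar, pointing to the frame's -y; grows clockwise seen from above; 1.57 = pointing to -x, out over the board (stop at 1.6). Starts at 0 to 0.25. Friction about 1 N at the peg; stays where left. It clears a board that is home by 3 mm; one not down blocks it
- keeper_pivot (a point): on the keeper's pivot axis, at the bar's underside; frame x = 125 mm, y = 0, z = 58 mm
- keeper_peg (a point): top of the steel peg that stands on the keeper bar, 65 mm from the pivot; peg 14 mm diameter, 34 mm tall, from z = 64 to 98 mm
- dome_a: bystander: polished brass dome, 76 mm across, 39 mm high; origin at its underside
- dome_b: bystander: polished brass dome, 76 mm across, 39 mm high; origin at its underside
- elbow: bystander: brass pipe elbow lying flat, about 60 x 55 mm, 30 mm high; origin at its underside
- compound_bar: bystander: bar of polishing compound 120 x 42 x 35 mm; origin at its underside
- jar: bystander: closed jar 60 mm across, 70 mm high; origin at its underside
- wrench: bystander: spanner lying flat; origin at its underside
- brush: bystander: bench brush lying flat; origin at its underside
There are look-alikes about, which are no part of the job. There is more than one size of the carrier; the one meant has the size given above.

How it is judged:
By the outcome, as a careful person would: the job done as asked, in the order asked, and still so for the second after the job is handed in, with the robot touching nothing.
It also fails if it takes over 51 s, if anything falls off the work surface, if the arm or the gripper's body presses on something with over 40 N, if the wrist force passes 120 N, or if a joint passes its speed limit or range.

## Working session

There is one attempt and no reset: what is moved stays moved. The work goes in short steps, Python scripts to look and compute and a tool call to move; the robot and the scene stay as the last step left them, time stands still between calls to the robot, and variables do not carry over. Pictures are saved under pics/ and viewed, about 8 in all and at most 12, crops included, and the job is handed in when it is done.

Besides the shell and the picture viewer there is one more tool, called after "Emit:" as name(argument=value, ...) on one line, values as JSON. step_arm: Moves the arm, as the interface text tells. Its arguments: {"type":"object","properties":{"commands":{"type":"array"},"newtons":{"type":"number"}},"required":["commands"]}

```bash
mkdir -p pics; python3 - <<'E'
from bench import *
import cv2,numpy as np
o=readout.get_obs();print({k:np.round(v,3) for k,v in o.items()})
ims=[]
for n in("scene","side"):
    f=grab_frame(n);ims.append(f)
    cv2.imwrite(f"pics/{n}0.png",f["img"][:,:,::-1])
    print(n,np.round(f["K"],1).tolist(),np.round(f["world_to_cam"],4).tolist())
    for t in("rear_notch","crossbar_top","frame_home","carrier","carrier_rear","hub","keeper_pivot","keeper_peg","frame"):
        print(t,[(np.round(d["point"]).tolist(),round(d["p"],2)) for d in tip_of(t,f)][:4])
E
```

```text
{'clock': np.float64(0.0), 'joints': array([ 0.999,  0.478,  0.022,  1.556, -0.012,  1.109, -0.083]), 'qvel': array([-0.003,  0.001,  0.   , -0.002, -0.   , -0.   , -0.   ]), 'tau': array([-1.0000e-03, -5.9646e+01,  1.6080e+00, -2.8120e+01,  1.2000e-02,
        9.0000e-03, -0.0000e+00]), 'tcp_pos': array([ 0.302, -0.603,  0.303]), 'orientation': array([-3.056e+00, -7.220e-01,  1.000e-03]), 'contact_force': array([0.395, 0.905, 0.685]), 'moment': array([-0.049, -0.014, -0.044]), 'grip_width': np.float64(0.086)}
scene [[491.0, 0.0, 322.2], [0.0, 491.0, 240.9], [0.0, 0.0, 1.0]] [[-0.3309, 0.9437, -0.0058, 0.182], [0.639, 0.2196, -0.7372, -0.2838], [-0.6944, -0.2476, -0.6757, 1.4517], [0.0, 0.0, 0.0, 1.0]]
rear_notch [([314.0, 255.0], 0.87), ([402.0, 269.0], 0.5)]
crossbar_top [([310.0, 228.0], 0.72), ([414.0, 263.0], 0.55)]
frame_home [([355.0, 248.0], 0.94)]
carrier [([203.0, 248.0], 0.97), ([322.0, 230.0], 0.94), ([191.0, 198.0], 0.57), ([269.0, 288.0], 0.53)]
carrier_rear [([287.0, 218.0], 0.95), ([188.0, 213.0], 0.94), ([173.0, 244.0], 0.58)]
hub [([312.0, 226.0], 0.9), ([196.0, 245
[... 308 characters left out ...]
0.0, 0.0, 1.0]] [[-0.8908, -0.4544, -0.0052, 0.5097], [-0.2869, 0.5711, -0.7691, 0.226], [0.3525, -0.6836, -0.6391, 0.9002], [0.0, 0.0, 0.0, 1.0]]
rear_notch [([328.0, 245.0], 0.57)]
crossbar_top [([300.0, 309.0], 0.77)]
frame_home [([336.0, 280.0], 0.83)]
carrier [([365.0, 205.0], 0.75), ([360.0, 256.0], 0.69), ([426.0, 197.0], 0.67)]
carrier_rear [([379.0, 236.0], 0.98), ([370.0, 189.0], 0.74), ([407.0, 193.0], 0.57), ([273.0, 280.0], 0.18)]
hub [([363.0, 244.0], 0.8), ([364.0, 196.0], 0.68), ([326.0, 244.0], 0.58), ([422.0, 193.0], 0.46)]
keeper_pivot [([298.0, 313.0], 0.98), ([339.0, 282.0], 0.25)]
keeper_peg [([271.0, 279.0], 0.64), ([379.0, 238.0], 0.47)]
frame [([333.0, 293.0], 0.89)]
```

```bash
ls; sed -n 1,60p *.md 2>/dev/null | head -60
```

```text
pics
```

View pics/scene0.png

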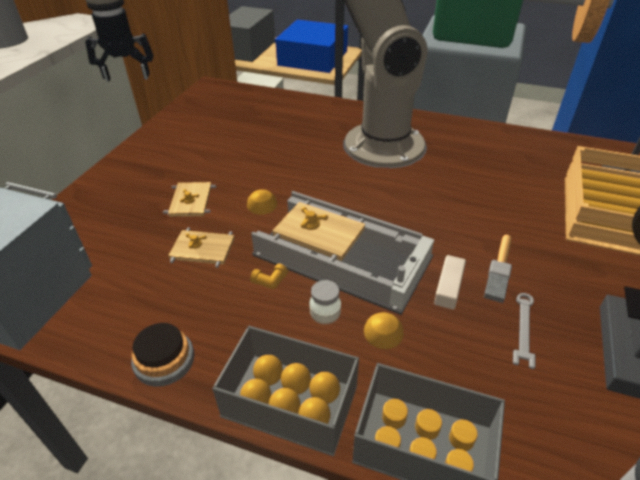

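View pics/side0.png

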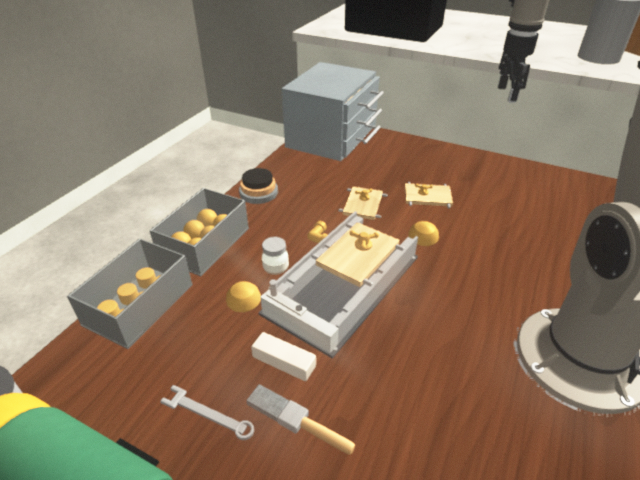

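The scene shows the frame with the crossbar at right (~415,265) and the board at (320,228) in it. The small boards at (190,200) and (200,245) are look-alikes. The side view agrees: crossbar (300,313), peg (273,288), board (358,252). Next I fit the frame pose to both views.

```bash
cat > h.py <<'E'
from bench import *
import cv2,numpy as np
from scipy.optimize import least_squares
def proj(f,P):
    c=f["world_to_cam"]@np.append(P,1);q=f["K"]@c[:3];return q[:2]/q[2]
def world(p,P):
    c,s=np.cos(p[2]),np.sin(p[2]);return np.array([p[0]+c*P[0]-s*P[1],p[1]+s*P[0]+c*P[1],P[2]])
def peg(th,z=.098): return np.array([.125-.065*np.sin(th),-.065*np.cos(th),z])
def model(p):
    d,th=p[3],p[4]
    return dict(rear_notch=[-.07,-.071,.05],crossbar_top=[.128,0,.057],frame_home=[0,0,.039],carrier=[-d,0,.047],
     carrier_rear=[-d-.085,0,.055],hub=[-d-.02,0,.063],keeper_pivot=[.125,0,.058],keeper_peg=peg(th),frame=[0,0,0])
def overlay(f,p,name,ctr,sc=4):
    x,y=ctr;w,h=200,150
    x0,y0=int(x-w/2),int(y-h/2)
    im=cv2.resize(f["img"][y0:y0+h,x0:x0+w,::-1].copy(),None,fx=sc,fy=sc,interpolation=cv2.INTER_CUBIC)
    d=p[3]
    def line(A,col,close=True):
        q=np.array([(proj(f,world(p,a))-[x0,y0]+.5)*sc for a in A]).astype(int)
        cv2.polylines(im,[q],close,col,1)
    R=lambda xa,xb,ya,yb,z:[[xa,ya,z],[xb,ya,z],[xb,yb,z],[xa,yb,z]]
    line(R(-.215,.145,-.095,.095,.008),(255,0,0))
    line(R(.115,.141,-.081,.081,.057),(0,255,0))
    line(R(-.215,.115,.062,.081,.05),(255,255,0));line(R(-.215,.115,-.081,-.062,.05),(255,255,0))
    line(R(-d-.085,-d+.085,-.058,.058,.063),(0,0,255))
    line([peg(p[4],.064),peg(p[4])],(255,0,255))
    cv2.imwrite(name,im)
E
python3 - <<'E'
from h import *
S=grab_frame("scene");D=grab_frame("side")
obs=[]
for f in(S,D):
    for t in model([0]*5):
        ds=[d for d in tip_of(t,f) if d["p"]>.35]
        if ds: obs.append((f,t,np.array([d["point"] for d in ds])))
def res(p):
    m=model(p);o=[]
    for f,t,q in obs:
        e=q-proj(f,world(p,m[t]));o.append(e[np.argmin((e**2).sum(1))])
    return np.ravel(o)
best=min((least_squares(res,[x,y,a,.09,.1],loss="soft_l1",f_scale=2) for x in(.5,.65) for y in(-.1,.05,.2) for a in(1,1.5,2)),key=lambda s:s.cost)
p=best.x;print(np.round(p,4),best.cost)
e=res(p).reshape(-1,2)
for (f,t,_),v in zip(obs,e):print(t,np.round(v,1))
np.save("p.npy",p)
overlay(S,p,"pics/s1.png",proj(S,world(p,[0,0,.03])));overlay(D,p,"pics/d1.png",proj(D,world(p,[0,0,.03])))
E
```

```text
[ 0.4969  0.0583  1.3922  0.0903 -0.0036] 213.5914368872968
rear_notch [-51.2 -46.5]
crossbar_top [ 0.8 -1.3]
frame_home [1.8 0.6]
carrier [-0.  -2.5]
carrier_rear [-0.5 -0.7]
hub [-1.   2.7]
keeper_peg [1.1 1.6]
frame [1.4 0.8]
rear_notch [-0.2 -1.5]
crossbar_top [0.2 0.9]
frame_home [1.1 1.5]
carrier [-1.3 -0.7]
carrier_rear [0.5 1.4]
hub [-1.3  0.6]
keeper_pivot [-1.8 -0.4]
keeper_peg [ 2.1 -0.8]
frame [ 0.5 -4. ]
```

View pics/s1.png

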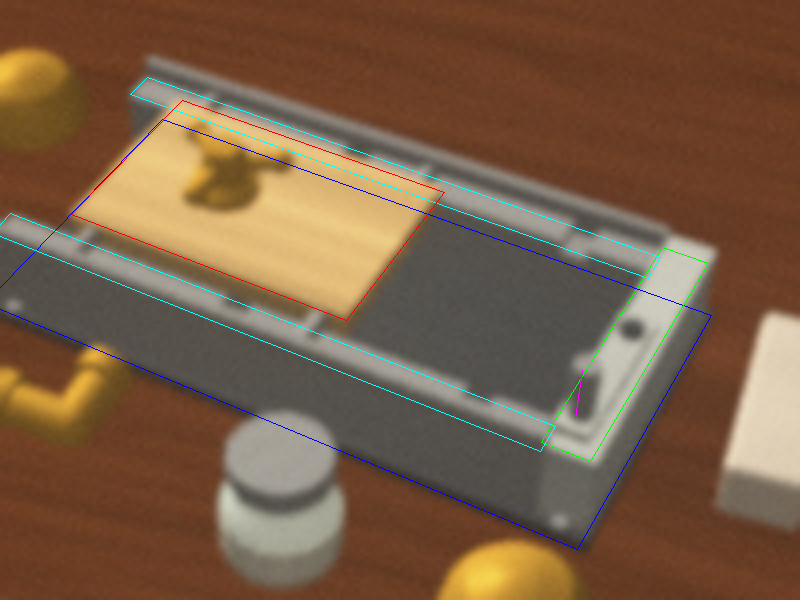

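View pics/d1.png

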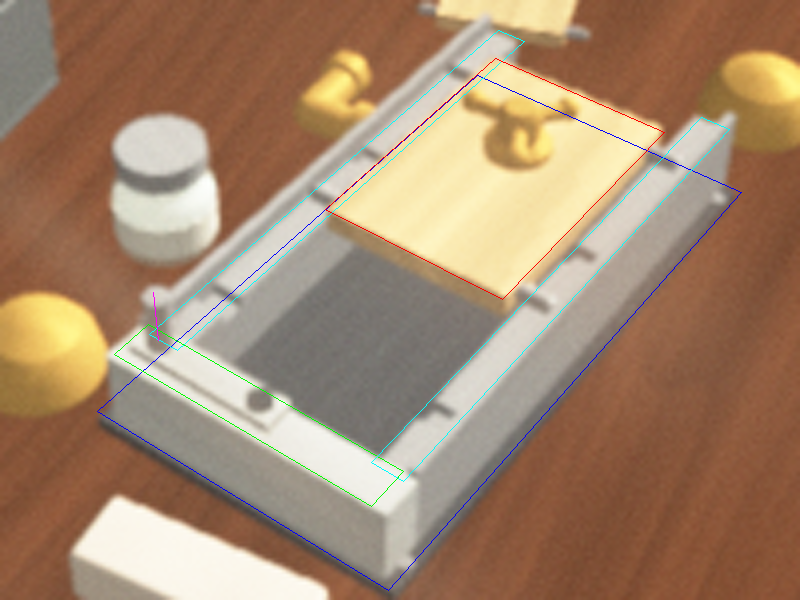

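The overlay fits both views to about 2–3 mm, and the board is ~90 mm short of home. Next I work out the approach behind the board.

```bash
cat >> h.py <<'E'
from scipy.spatial.transform import Rotation as R_
def goto(fx,fy,tipz,yaw,p=None):
    """tool down, tool x at frame angle yaw; fractions from present pose"""
    p=np.load("p.npy") if p is None else p
    o=readout.get_obs();R0=R_.from_rotvec(o["orientation"])
    w=world(p,[fx,fy,tipz+.073]);a=p[2]+yaw
    X=[np.cos(a),np.sin(a),0];Z=[0,0,-1]
    R1=R_.from_matrix(np.array([X,np.cross(Z,X),Z]).T)
    s=R0.inv().apply(w-o["tcp_pos"])/.5;t=(R0.inv()*R1).as_rotvec()/(2*np.pi)
    print((fx,fy,tipz),np.round(np.r_[s,t],4).tolist())
def where():
    p=np.load("p.npy");o=readout.get_obs();d=o["tcp_pos"]-[p[0],p[1],.073]
    c,s=np.cos(p[2]),np.sin(p[2]);X=R_.from_rotvec(o["orientation"]).as_matrix()
    print("t",round(float(o["clock"]),2),"frame tip",np.round([c*d[0]+s*d[1],-s*d[0]+c*d[1],d[2]],4),"yaw",round(float(np.arctan2(X[1,0],X[0,0])-p[2]),3),"F",np.round(o["contact_force"],1),"grip",o["grip_width"], "q",np.round(o["joints"],2))
E
python3 - <<'E'
from h import *
print(r.pinch_z)
where()
for y in(0,np.pi):goto(-.215,0,.16,y)
E
```

```text
0.0539
t 2.0 frame tip [-0.6861  0.0742  0.2309] yaw -0.928 F [ 0.3  0.4 -0.1] grip 0.08548568611169129 q [ 1.    0.48  0.02  1.56 -0.01  1.11 -0.08]
(-0.215, 0, 0.16) [0.6833, -0.6654, 0.1418, 0.0, 0.0, -0.1477]
(-0.215, 0, 0.16) [0.6833, -0.6654, 0.1418, 0.0, -0.0, 0.3523]
```

Emit:
step_arm(commands=[[0.06, -0.06, 0.0, 0, 0, -0.015, 0], [0.14, -0.14, 0.02, 0, 0, -0.03, 0], [0.23, -0.22, 0.04, 0, 0, -0.05, 0], [0.32, -0.31, 0.06, 0, 0, -0.07, 0], [0.41, -0.4, 0.08, 0, 0, -0.09, 0], [0.5, -0.49, 0.1, 0, 0, -0.11, 0], [0.58, -0.57, 0.12, 0, 0, -0.13, 0], [0.65, -0.63, 0.135, 0, 0, -0.143, 0], [0.683, -0.665, 0.142, 0, 0, -0.148, 0], [0.683, -0.665, 0.142, 0, 0, -0.148, 0]])

```text
clock: 3.25
tcp_pos: [0.459, -0.1526, 0.2329]
orientation: [-2.407, -2.019, -0.0]
contact_force: [-0.6, -0.6, 0.3]
grip_width: 0.0431
```

```bash
python3 - <<'E'
from h import *
where()
p=np.load("p.npy")
f=grab_frame("wrist");print(np.round(f["K"],1).tolist())
for t in("carrier_rear","rear_notch","keeper_pivot","keeper_peg","crossbar_top","hub"):
    print(t,[(np.round(d["point"]).tolist(),round(d["p"],2)) for d in tip_of(t,f)][:3])
im=f["img"][:,:,::-1].copy()
def fish(P):
    c=(f["world_to_cam"]@np.append(P,1))[:3];th=np.arctan2(np.hypot(*c[:2]),c[2]);u=c[:2]/np.hypot(*c[:2])
    return f["K"][:2,2]+f["K"][0,0]*th*u
def line(A,col):
    q=[]
    for a,b in zip(A,A[1:]+A[:1]):
        q+=[fish(world(p,np.array(a)+(np.array(b)-a)*s)) for s in np.linspace(0,1,12)]
    cv2.polylines(im,[np.array(q).astype(int)],True,col,1)
R=lambda xa,xb,ya,yb,z:[[xa,ya,z],[xb,ya,z],[xb,yb,z],[xa,yb,z]]
d=p[3]
line(R(-d-.085,-d+.085,-.058,.058,.063),(0,0,255));line(R(.115,.141,-.081,.081,.057),(0,255,0))
line(R(-.215,.115,.062,.081,.05),(255,255,0));line(R(-.215,.115,-.081,-.062,.05),(255,255,0))
cv2.imwrite("pics/w1.png",im)
goto(-.205,0,.044,0)
E
```

```text
t 3.25 frame tip [-2.142e-01 -1.000e-04  1.599e-01] yaw 0.004 F [-0.6 -0.6  0.3] grip 0.04312137307485746 q [ 0.51  0.28 -0.36  2.05  0.13  0.83 -0.11]
[[371.6, 0.0, 320.6], [0.0, 371.6, 238.0], [0.0, 0.0, 1.0]]
carrier_rear [([382.0, 415.0], 0.62), ([324.0, 183.0], 0.56)]
rear_notch [([427.0, 26.0], 0.65), ([324.0, 188.0], 0.58)]
keeper_pivot []
keeper_peg []
crossbar_top []
hub [([325.0, 84.0], 0.75), ([461.0, 346.0], 0.67)]
(-0.205, 0, 0.044) [0.0232, 0.0001, 0.232, 0.0, 0.0001, -0.0002]
```

View pics/w1.png

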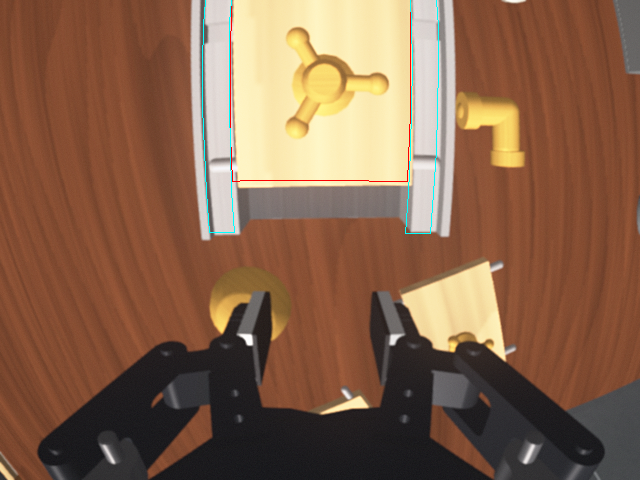

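The wrist view shows the fit is good: the frame and board sit ~2 mm toward −x and ~1.5 mm toward −y of it. The rear face at row 185 is clear, and dome_b at (250,305) is behind and to the left of the descent. I correct the fit and descend.

Emit:
step_arm(commands=[[0.003, 0.001, 0.03, 0, 0, 0, 0], [0.006, 0.001, 0.07, 0, 0, 0, 0], [0.01, 0.002, 0.115, 0, 0, 0, 0], [0.012, 0.003, 0.16, 0, 0, 0, 0], [0.014, 0.003, 0.2, 0, 0, 0, 0], [0.014, 0.003, 0.225, 0, 0, 0, 0], [0.014, 0.003, 0.24, 0, 0, 0, 0], [0.014, 0.003, 0.248, 0, 0, 0, 0], [0.014, 0.003, 0.248, 0, 0, 0, 0], [0.014, 0.003, 0.248, 0, 0, 0, 0]])

```text
clock: 4.85
tcp_pos: [0.4614, -0.1484, 0.1095]
orientation: [2.411, 2.012, 0.0]
contact_force: [-0.8, 0.5, 1.1]
grip_width: 0.0427
```

```bash
python3 - <<'E'
from h import *
p=np.load("p.npy");w=world(p,[-.002,-.0015,0]);p[0],p[1]=w[:2];np.save("p.npy",p)
where()
f=grab_frame("side");overlay(f,p,"pics/d2.png",proj(f,world(p,[-.12,0,.05])))
goto(-.1,0,.036,0)
E
```

```text
t 4.85 frame tip [-0.2077 -0.0003  0.0365] yaw -0.001 F [-0.8  0.5  1.1] grip 0.042717898585495004 q [ 0.43  0.48 -0.3   2.13  0.26  0.56 -0.24]
(-0.1, 0, 0.036) [0.2152, -0.0007, 0.0008, 0.0002, 0.0001, -0.0002]
```

View pics/d2.png

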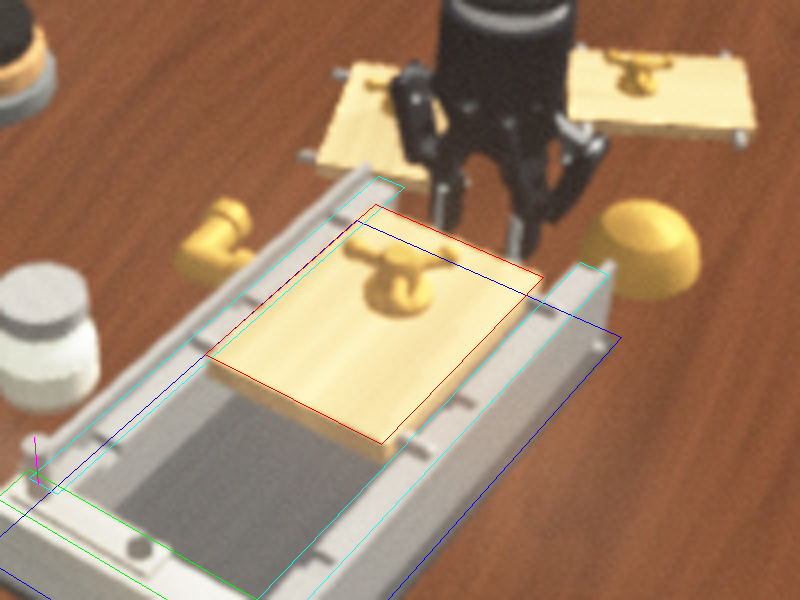

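The picture shows both fingertips behind the board's rear face at (440,220) and (520,250), clear of the dome. Pushing slowly (≤45 mm/s).

Emit:
step_arm(commands=[[0.01, 0, 0, 0, 0, 0, 0], [0.02, 0, 0, 0, 0, 0, 0], [0.03, 0, 0, 0, 0, 0, 0], [0.04, 0, 0, 0, 0, 0, 0], [0.05, 0, 0, 0, 0, 0, 0], [0.06, 0, 0, 0, 0, 0, 0], [0.07, 0, 0, 0, 0, 0, 0], [0.08, 0, 0, 0, 0, 0, 0], [0.09, 0, 0, 0, 0, 0, 0], [0.1, 0, 0, 0, 0, 0, 0]])

```text
clock: 6.15
tcp_pos: [0.4695, -0.1006, 0.1094]
orientation: [2.412, 2.011, -0.004]
contact_force: [-3.4, -5.7, 2.6]
grip_width: 0.0428
```

```bash
python3 - <<'E'
from h import *
where();goto(-.11,0,.036,0)
E
```

```text
t 6.15 frame tip [-0.1592  0.0003  0.0364] yaw -0.002 F [-3.4 -5.7  2.6] grip 0.042828822603057495 q [ 0.33  0.47 -0.3   2.14  0.26  0.56 -0.35]
(-0.11, 0, 0.036) [0.0984, 0.0003, 0.0005, -0.0001, 0.0005, -0.0004]
```

Contact at ~6 N; continuing at 36–40 mm/s.

Emit:
step_arm(commands=[[0.009, 0, 0, 0, 0, 0, 0], [0.019, 0, 0, 0, 0, 0, 0], [0.029, 0, 0, 0, 0, 0, 0], [0.039, 0, 0, 0, 0, 0, 0], [0.048, 0, 0, 0, 0, 0, 0], [0.057, 0, 0, 0, 0, 0, 0], [0.066, 0, 0, 0, 0, 0, 0], [0.075, 0, 0, 0, 0, 0, 0], [0.083, 0, 0, 0, 0, 0, 0], [0.09, 0, 0, 0, 0, 0, 0]])

```text
clock: 7.4
tcp_pos: [0.4767, -0.0581, 0.1093]
orientation: [2.413, 2.008, -0.009]
contact_force: [-2.9, -7.0, 5.6]
grip_width: 0.043
```

```bash
python3 - <<'E'
from h import *
where()
E
```

```text
t 7.4 frame tip [-0.1161  0.0007  0.0363] yaw -0.004 F [-2.9 -7.   5.6] grip 0.04304255758480876 q [ 0.24  0.48 -0.3   2.14  0.27  0.56 -0.44]
```

Emit:
step_arm(commands=[[0.005, 0, 0, 0, 0, 0, 0], [0.009, 0, 0, 0, 0, 0, 0], [0.013, 0, 0, 0, 0, 0, 0], [0.017, 0, 0, 0, 0, 0, 0], [0.021, 0, 0, 0, 0, 0, 0], [0.025, 0, 0, 0, 0, 0, 0], [0.029, 0, 0, 0, 0, 0, 0], [0.033, 0, 0, 0, 0, 0, 0], [0.036, 0, 0, 0, 0, 0, 0], [0.039, 0, 0, 0, 0, 0, 0]])

```text
clock: 8.65
tcp_pos: [0.4793, -0.0401, 0.109]
orientation: [2.414, 2.007, -0.013]
contact_force: [-1.2, -1.0, -1.4]
grip_width: 0.0426
```

```bash
python3 - <<'E'
from h import *
where()
E
```

```text
t 8.65 frame tip [-0.0979  0.0013  0.036 ] yaw -0.005 F [-1.2 -1.  -1.4] grip 0.042580206957032574 q [ 0.2   0.48 -0.3   2.14  0.27  0.57 -0.48]
```

The force dropped to ~0, so the board has probably fallen in. Drawing back and up, then checking.

Emit:
step_arm(commands=[[-0.01, 0, 0, 0, 0, 0, 0], [-0.03, 0, 0, 0, 0, 0, 0], [-0.06, 0, 0, 0, 0, 0, 0], [-0.09, 0, 0, 0, 0, 0, 0], [-0.1, 0, -0.04, 0, 0, 0, 0], [-0.1, 0, -0.12, 0, 0, 0, 0.4], [-0.1, 0, -0.2, 0, 0, 0, 1], [-0.1, 0, -0.25, 0, 0, 0, 1], [-0.1, 0, -0.27, 0, 0, 0, 1], [-0.1, 0, -0.27, 0, 0, 0, 1]])

```text
clock: 9.9
tcp_pos: [0.4708, -0.0889, 0.2444]
orientation: [2.415, 2.005, -0.013]
contact_force: [0.3, 0.6, -0.2]
grip_width: 0.0001
```

```bash
python3 - <<'E'
from h import *
where()
p=np.load("p.npy");q=p.copy();q[3]=0
m=model(q);m["carrier"]=[0,0,.039];m["carrier_rear"]=[-.085,0,.047];m["hub"]=[-.02,0,.055]
for n in("scene","side"):
    f=grab_frame(n)
    for t in("carrier","carrier_rear","hub","keeper_peg","keeper_pivot"):
        e=proj(f,world(q,m[t]));print(n,t,np.round(e),[(np.round(d["point"]-e,1).tolist(),round(d["p"],2)) for d in tip_of(t,f)][:3])
    x,y=proj(f,world(q,[.03,0,.05])).astype(int)
    cv2.imwrite(f"pics/{n}3.png",cv2.resize(f["img"][y-75:y+75,x-100:x+100,::-1],None,fx=4,fy=4,interpolation=cv2.INTER_CUBIC))
E
python3 -c "
import cv2,numpy as np
a,b=[cv2.imread(f'pics/{n}3.png')[:, 100:700] for n in('scene','side')]
cv2.imwrite('pics/c3.png',cv2.resize(np.hstack([a[:,:],b[:,:]]),(800,400)))"
```

```text
t 9.9 frame tip [-0.1474  0.0011  0.1714] yaw -0.006 F [ 0.3  0.6 -0.2] grip 8.869176207930067e-05 q [ 0.38  0.26 -0.37  2.05  0.13  0.86 -0.26]
scene carrier [354. 249.] [([-152.2, -3.3], 0.89), ([2.2, -3.5], 0.87), ([-160.6, -50.9], 0.6)]
scene carrier_rear [320. 234.] [([-132.2, -21.5], 0.95), ([3.7, -1.2], 0.76), ([-146.1, 7.8], 0.75)]
scene hub [346. 241.] [([-158.9, -40.7], 0.63), ([-150.1, 2.6], 0.49)]
scene keeper_peg [399. 269.] [([3.3, 1.5], 0.59), ([-126.1, 17.5], 0.54)]
scene keeper_pivot [409. 263.] [([2.4, 0.5], 0.89), ([-52.6, -1.5], 0.7), ([4.2, -0.3], 0.52)]
side carrier [335. 279.] [([0.5, 1.9], 0.89), ([92.0, -82.0], 0.66)]
side carrier_rear [356. 256.] [([50.6, -63.3], 0.95), ([2.4, 3.6], 0.71), ([11.8, -66.9], 0.66)]
side hub [340. 269.] [([21.8, -73.0], 0.61), ([83.1, -77.5], 0.53)]
side keeper_peg [272. 280.] [([2.4, 0.1], 0.73)]
side keeper_pivot [298. 308.] [([-0.9, 1.8], 0.64)]
```

View pics/side3.png

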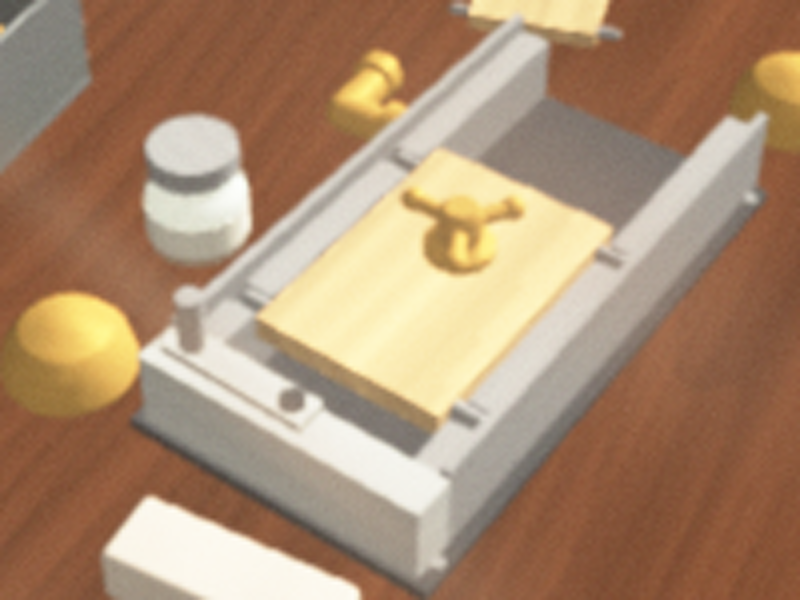

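The side view shows the board dropped in, pins at (610,250) and (465,410), with the offsets consistent with the home pose at the lower height. The peg is at (190,320). I check with the wrist camera while starting toward the keeper.

Emit:
step_arm(commands=[[0.04, 0.0, 0, 0, 0, 0, 1], [0.1, 0.01, -0.01, 0, 0, 0, 1], [0.15, 0.02, -0.03, 0, 0, 0, 1], [0.17, 0.03, -0.05, 0, 0, 0, 1], [0.19, 0.03, -0.07, 0, 0, 0, 1], [0.2, 0.03, -0.08, 0, 0, 0, 1], [0.2, 0.03, -0.08, 0, 0, 0, 1], [0.2, 0.03, -0.08, 0, 0, 0, 1], [0.2, 0.03, -0.08, 0, 0, 0, 1], [0.2, 0.03, -0.08, 0, 0, 0, 1]])

```text
clock: 11.75
tcp_pos: [0.5039, 0.0073, 0.2832]
orientation: [2.415, 2.007, -0.014]
contact_force: [-0.1, 0.4, -0.5]
grip_width: -0.0
```

```bash
cat >> h.py <<'E'
def fish(f,P):
    c=(f["world_to_cam"]@np.append(P,1))[:3];th=np.arctan2(np.hypot(*c[:2]),c[2]);u=c[:2]/np.hypot(*c[:2])
    return f["K"][:2,2]+f["K"][0,0]*th*u
def ov(f,p,name):
    im=f["img"][:,:,::-1].copy()
    def line(A,col):
        q=[]
        for a,b in zip(A,A[1:]+A[:1]):
            q+=[fish(f,world(p,np.array(a)+(np.array(b)-a)*s)) for s in np.linspace(0,1,12)]
        cv2.polylines(im,[np.array(q).astype(int)],True,col,1)
    R=lambda xa,xb,ya,yb,z:[[xa,ya,z],[xb,ya,z],[xb,yb,z],[xa,yb,z]]
    line(R(-.085,.085,-.058,.058,.055),(0,0,255));line(R(.115,.141,-.081,.081,.057),(0,255,0))
    for s in(-1,1):
        line(R(-.215,.115,.062*s,.081*s,.05),(255,255,0))
        for x in(-.07,.07):line(R(x-.0075,x+.0075,.062*s,.081*s,.05),(255,0,0))
    line([peg(p[4],.064).tolist(),peg(p[4]).tolist()],(255,0,255));line([[.125,0,.064],[.125,0,.0641]],(255,0,255))
    cv2.imwrite(name,im)
E
python3 - <<'E'
from h import *
where();p=np.load("p.npy");f=grab_frame("wrist");ov(f,p,"pics/w4.png")
for t,P in(("keeper_peg",peg(p[4])),("keeper_pivot",[.125,0,.058]),("carrier_rear",[-.085,0,.047]),("hub",[-.02,0,.055])):
    print(t,np.round(fish(f,world(p,P))),[(np.round(d["point"]).tolist(),round(d["p"],2)) for d in tip_of(t,f)][:3])
E
```

```text
t 11.75 frame tip [-0.0469 -0.0145  0.2102] yaw -0.005 F [-0.1  0.4 -0.5] grip -2.8258642259058243e-05 q [ 0.22  0.25 -0.42  1.95  0.13  0.97 -0.45]
keeper_peg [394. -10.] []
keeper_pivot [302.   5.] [([293.0, 4.0], 0.72)]
carrier_rear [305. 254.] [([304.0, 254.0], 0.79)]
hub [303. 182.] [([304.0, 181.0], 0.64)]
```

View pics/w4.png

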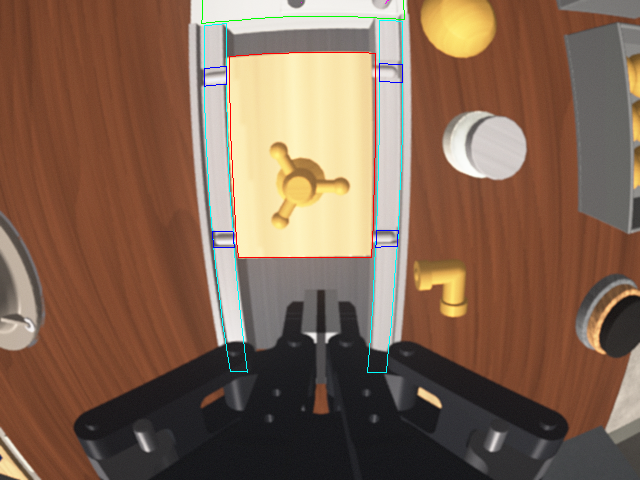

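All four pins sit in the notch outlines, (215,75), (390,73), (222,239), (386,239), and the board fills its home outline at the lowered height. It is fully home. On to the keeper.

Emit:
step_arm(commands=[[0.05, 0.02, 0.01, 0, 0, 0, 1], [0.11, 0.05, 0.02, 0, 0, 0, 1], [0.14, 0.07, 0.03, 0, 0, 0, 1], [0.154, 0.07, 0.04, 0, 0, 0, 1], [0.154, 0.07, 0.04, 0, 0, 0, 1], [0.154, 0.07, 0.04, 0, 0, 0, 1], [0.154, 0.07, 0.04, 0, 0, 0, 1], [0.154, 0.07, 0.04, 0, 0, 0, 1], [0.154, 0.07, 0.04, 0, 0, 0, 1], [0.154, 0.07, 0.04, 0, 0, 0, 1]])

```text
clock: 13.25
tcp_pos: [0.5525, 0.0767, 0.2628]
orientation: [2.414, 2.007, -0.013]
contact_force: [-0.2, 0.4, -0.8]
grip_width: -0.0001
```

```bash
python3 - <<'E'
from h import *
where();p=np.load("p.npy");f=grab_frame("wrist");ov(f,p,"pics/w5.png")
for t,P in(("keeper_peg",peg(p[4])),("keeper_pivot",[.125,0,.058])):
    print(t,np.round(fish(f,world(p,P))),[(np.round(d["point"]).tolist(),round(d["p"],2)) for d in tip_of(t,f)][:3])
E
```

```text
t 13.25 frame tip [ 0.03   -0.0499  0.1898] yaw -0.005 F [-0.2  0.4 -0.8] grip -0.00014516397626258506 q [ 0.1   0.37 -0.43  1.85  0.19  0.97 -0.61]
keeper_peg [345.  91.] [([340.0, 87.0], 0.93)]
keeper_pivot [252.  98.] [([242.0, 95.0], 0.74), ([439.0, 218.0], 0.62)]
```

View pics/w5.png

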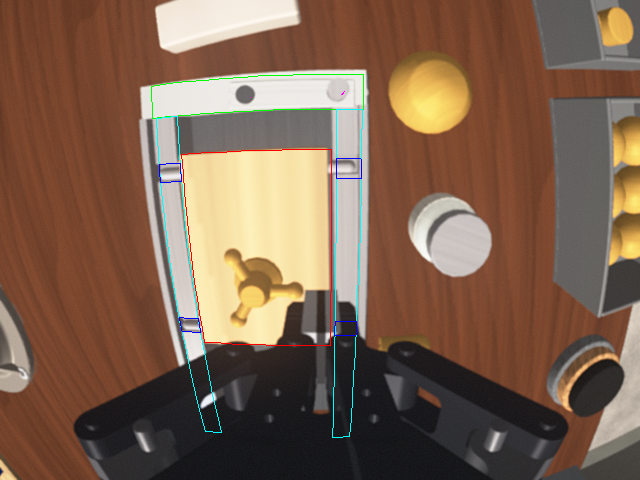

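The peg is seen at (338,90) and the pivot at (245,95), about 3 mm toward frame +y of the model, so the keeper angle is ≈0. Going over and down on the far side of the peg.

Emit:
step_arm(commands=[[0.05, 0.005, 0, 0, 0, 0, 1], [0.13, 0.012, 0, 0, 0, 0, 1], [0.21, 0.02, 0, 0, 0, 0, 1], [0.26, 0.024, 0, 0, 0, 0, 1], [0.272, 0.024, 0.03, 0, 0, 0, 1], [0.272, 0.024, 0.09, 0, 0, 0, 1], [0.272, 0.024, 0.15, 0, 0, 0, 1], [0.272, 0.024, 0.2, 0, 0, 0, 1], [0.272, 0.024, 0.223, 0, 0, 0, 1], [0.272, 0.024, 0.223, 0, 0, 0, 1]])

```text
clock: 14.65
tcp_pos: [0.588, 0.2064, 0.1491]
orientation: [2.415, 2.006, -0.017]
contact_force: [0.2, -0.5, 0.5]
grip_width: 0.0001
```

```bash
cat >> h.py <<'E'
def push(th,c=.018,piv=(.126,.003),tipz=.078):
    s,k=np.sin(th),np.cos(th)
    goto(piv[0]-.065*s+c*k,piv[1]-.065*k-c*s,tipz,-th)
E
python3 - <<'E'
from h import *
where()
for th in np.arange(0,.81,.1):push(th)
E
```

```text
t 14.65 frame tip [ 0.1639 -0.0619  0.0761] yaw -0.006 F [ 0.2 -0.5  0.5] grip 9.09455680300754e-05 q [-0.14  0.61 -0.4   1.78  0.31  0.83 -0.88]
(np.float64(0.144), np.float64(-0.062), 0.078) [-0.0399, 0.0005, -0.0034, -0.0009, 0.0015, -0.0009]
(np.float64(0.13742090289296063), np.float64(-0.06347227224271458), 0.078) [-0.053, 0.0035, -0.0033, -0.0008, 0.0015, 0.015]
(np.float64(0.13072769189946337), np.float64(-0.06428037551399181), 0.078) [-0.0664, 0.0052, -0.0032, -0.0007, 0.0016, 0.0309]
(np.float64(0.12398724337127383), np.float64(-0.0644162355130685), 0.078) [-0.0799, 0.0056, -0.003, -0.0007, 0.0016, 0.0468]
(np.float64(0.11726690564198965), np.float64(-0.06387849477174325), 0.078) [-0.0933, 0.0046, -0.0029, -0.0006, 0.0016, 0.0627]
(np.float64(0.1106338261047535), np.float64(-0.06267252621774988), 0.078) [-0.1066, 0.0022, -0.0028, -0.0005, 0.0017, 0.0786]
(np.float64(0.10415428029769691), np.float64(-0.06081037949023972), 0.078) [-0.1196, -0.0014, -0.0026, -0.0004, 0.0017, 0.0946]
(np.float64(0.09789300970067087), np.float64(-0.05831066054377018), 0.078) [-0.1321, -0.0063, -0.0025, -0.0003, 0.0017, 0.1105]
(np.float64(0.09191257485978), np.float64(-0.05519834574375716), 0.078) [-0.1441, -0.0125, -0.0023, -0.0002, 0.0017, 0.1264]
```

Emit:
step_arm(commands=[[-0.02, 0, -0.003, 0, 0, 0, 1], [-0.04, 0, -0.003, 0, 0, 0, 1], [-0.053, 0.003, -0.003, 0, 0, 0.015, 1], [-0.066, 0.005, -0.003, 0, 0, 0.031, 1], [-0.08, 0.006, -0.003, 0, 0, 0.047, 1], [-0.093, 0.005, -0.003, 0, 0, 0.063, 1], [-0.107, 0.002, -0.003, 0, 0, 0.079, 1], [-0.12, -0.001, -0.003, 0, 0, 0.095, 1], [-0.132, -0.006, -0.003, 0, 0, 0.11, 1], [-0.144, -0.012, -0.003, 0, 0, 0.126, 1]])

```text
clock: 15.9
tcp_pos: [0.5692, 0.1361, 0.1523]
orientation: [3.0, 0.913, -0.011]
contact_force: [-0.5, 1.0, -1.0]
grip_width: -0.0
```

```bash
python3 - <<'E'
from h import *
where()
for th in np.arange(.85,1.58,.09):push(th)
p=np.load("p.npy");f=grab_frame("side")
x,y=proj(f,world(p,[.08,0,.05])).astype(int)
cv2.imwrite("pics/d6.png",cv2.resize(f["img"][y-75:y+75,x-100:x+100,::-1],None,fx=4,fy=4,interpolation=cv2.INTER_CUBIC))
E
```

```text
t 15.9 frame tip [ 0.0914 -0.0559  0.0793] yaw -0.802 F [-0.5  1.  -1. ] grip -3.650773691356163e-05 q [-0.18  0.53 -0.22  1.88  0.16  0.76 -1.47]
(np.float64(0.08904647029181066), np.float64(-0.053421951775049104), 0.078) [-0.0068, 0.0, 0.0026, 0.0005, 0.0013, 0.0077]
(np.float64(0.08412490792422735), np.float64(-0.049872267434313444), 0.078) [-0.0187, 0.0021, 0.0027, 0.0006, 0.0013, 0.022]
(np.float64(0.07954230491219999), np.float64(-0.04589460672844197), 0.078) [-0.0308, 0.0032, 0.0028, 0.0007, 0.0013, 0.0364]
(np.float64(0.07533575529150799), np.float64(-0.04152116696716339), 0.078) [-0.0429, 0.0031, 0.0029, 0.0007, 0.0013, 0.0507]
(np.float64(0.07153930912097786), np.float64(-0.03678734910721742), 0.078) [-0.055, 0.002, 0.003, 0.0008, 0.0012, 0.065]
(np.float64(0.06818369686312503), np.float64(-0.031731471198107666), 0.078) [-0.067, -0.0002, 0.0031, 0.0008, 0.0012, 0.0793]
(np.float64(0.06529608063538102), np.float64(-0.026394458215347964), 0.078) [-0.0786, -0.0035, 0.0032, 0.0009, 0.0012, 0.0937]
(np.float64(0.06289983434541098), np.float64(-0.020819510791857662), 0.078) [-0.09, -0.0078, 0.0033, 0.0009, 0.0011, 0.108]
(np.float64(0.061014354490223945), np.float64(-0.015051755528970699), 0.078) [-0.1009, -0.0131, 0.0033, 0.001, 0.0011, 0.1223]
```

View pics/d6.png

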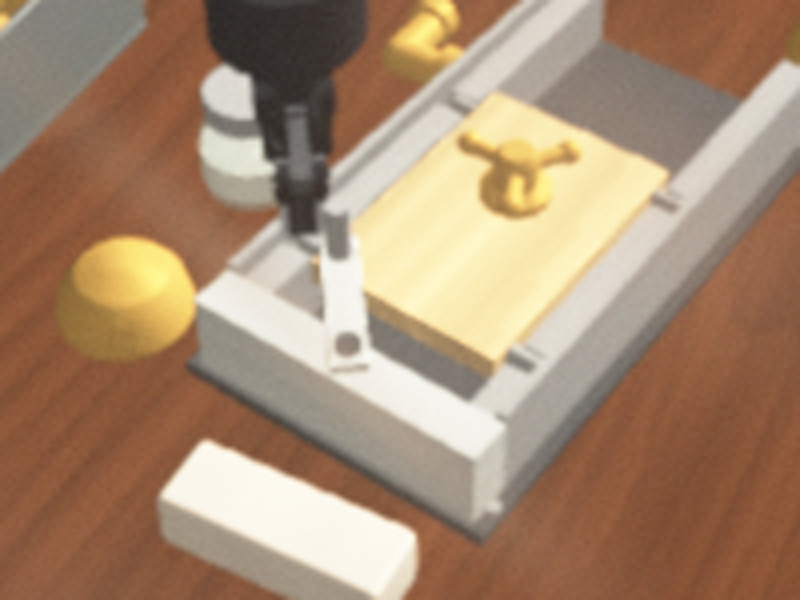

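The finger at (300,200) is turning the peg at (335,230), the bar now at about 50° over the board. Continuing.

Emit:
step_arm(commands=[[-0.007, 0, 0.003, 0, 0, 0.008, 1], [-0.019, 0.002, 0.003, 0, 0, 0.022, 1], [-0.031, 0.003, 0.003, 0, 0, 0.036, 1], [-0.043, 0.003, 0.003, 0, 0, 0.051, 1], [-0.055, 0.002, 0.003, 0, 0, 0.065, 1], [-0.067, 0, 0.003, 0, 0, 0.079, 1], [-0.078, -0.003, 0.003, 0, 0, 0.094, 1], [-0.089, -0.007, 0.003, 0, 0, 0.108, 1], [-0.098, -0.011, 0.003, 0, 0, 0.12, 1], [-0.1, -0.013, 0.003, 0, 0, 0.122, 1]])

```text
clock: 17.2
tcp_pos: [0.5237, 0.1124, 0.1518]
orientation: [3.12, -0.281, -0.006]
contact_force: [0.5, -0.4, 0.5]
grip_width: -0.0001
```

```bash
cat > kp.py <<'E'
from h import *
where();p=np.load("p.npy")
for n in("side","scene"):
    f=grab_frame(n)
    d=[d["point"] for d in tip_of("keeper_peg",f) if d["p"]>.3];v=[d["point"] for d in tip_of("keeper_pivot",f) if d["p"]>.3]
    e=lambda P,q:[np.round(x-proj(f,world(p,P)),1).tolist() for x in q if np.hypot(*(x-proj(f,world(p,P))))<12]
    print(n,"pivot err",e([.125,0,.064],v),"peg err at th",[(t,e(peg(t),d)) for t in(1.4,1.5,1.57,1.6)])
E
python3 kp.py
```

```text
t 17.2 frame tip [ 0.06   -0.0153  0.0788] yaw -1.572 F [ 0.5 -0.4  0.5] grip -0.0001272161501084057 q [-0.31  0.45 -0.03  2.01  0.03  0.69 -2.11]
side pivot err [[1.9, 6.7]] peg err at th [(1.4, [[6.4, 4.2]]), (1.5, [[3.6, 3.1]]), (1.57, [[1.8, 2.2]]), (1.6, [[1.0, 1.8]])]
scene pivot err [[3.4, 0.0]] peg err at th [(1.4, [[4.5, -5.4]]), (1.5, [[3.6, -3.4]]), (1.57, [[2.7, -2.1]]), (1.6, [[2.3, -1.6]])]
```

Emit:
step_arm(commands=[[0.02, 0, 0, 0, 0, 0, 1], [0.05, 0, 0, 0, 0, 0, 1], [0.06, 0, -0.05, 0, 0, 0, 1], [0.06, 0, -0.15, 0, 0, 0, 1], [0.06, 0, -0.23, 0, 0, 0, 1], [0.02, -0.02, -0.25, 0, 0, 0, 1], [-0.08, -0.03, -0.25, 0, 0, 0, 1], [-0.15, -0.03, -0.25, 0, 0, 0, 1], [-0.18, -0.03, -0.25, 0, 0, 0, 1], [-0.18, -0.03, -0.25, 0, 0, 0, 1]])

```text
clock: 18.75
tcp_pos: [0.4382, 0.145, 0.2763]
orientation: [3.12, -0.279, -0.008]
contact_force: [1.0, 0.7, 0.2]
grip_width: 0.0
```

```bash
python3 kp.py; python3 - <<'E'
from h import *
p=np.load("p.npy");p[4]=1.57;f=grab_frame("wrist");ov(f,p,"pics/w7.png")
for t,P in(("keeper_peg",peg(1.57)),("keeper_pivot",[.125,0,.058]),("crossbar_top",[.128,0,.057])):
    print(t,np.round(fish(f,world(p,P))),[(np.round(d["point"]).tolist(),round(d["p"],2)) for d in tip_of(t,f)][:3])
E
```

```text
t 18.75 frame tip [0.0769 0.0747 0.2033] yaw -1.571 F [1.  0.7 0.2] grip 2.340683283563345e-05 q [-0.39  0.16 -0.07  2.07  0.02  0.92 -2.23]
side pivot err [[-1.5, 6.5]] peg err at th [(1.4, [[3.1, 2.6]]), (1.5, [[0.3, 1.5]]), (1.57, [[-1.5, 0.6]]), (1.6, [[-2.3, 0.2]])]
scene pivot err [[3.2, 4.2]] peg err at th [(1.4, [[5.1, -2.3]]), (1.5, [[4.2, -0.3]]), (1.57, [[3.3, 1.0]]), (1.6, [[2.9, 1.5]])]
keeper_peg [341. 129.] [([338.0, 132.0], 0.96), ([180.0, 162.0], 0.17)]
keeper_pivot [253. 130.] [([247.0, 135.0], 0.77), ([339.0, 134.0], 0.52)]
crossbar_top [249. 130.] [([244.0, 134.0], 0.66)]
```

View pics/w7.png

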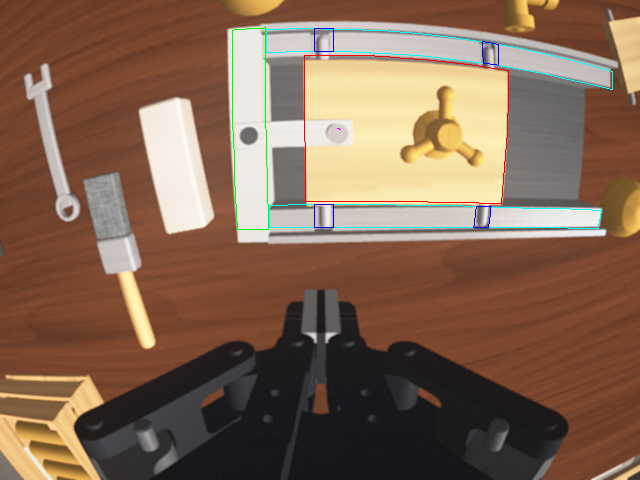

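The wrist view shows the keeper pointing over the board (pivot (249,135), peg (338,132)), possibly ~1° short. I measure its angle against the board's edges by rectifying the image.

```bash
cat > ang.py <<'E'
from h import *
p=np.load("p.npy");f=grab_frame("wrist");where()
def warp(z,x0,x1,y0,y1,s=.00025):
    xs=np.arange(x0,x1,s);ys=np.arange(y0,y1,s)
    M=np.array([[fish(f,world(p,[x,y,z])) for x in xs[::8]] for y in ys[::8]],np.float32)
    M=cv2.resize(M,(len(xs),len(ys)))
    return cv2.remap(f["img"],M[...,0],M[...,1],cv2.INTER_LINEAR),xs,ys
# keeper bar over the board: low saturation against wood
im,xs,ys=warp(.064,.045,.115,-.03,.035)
g=cv2.GaussianBlur(im,(9,9),0).astype(float);bl=g[...,2]
def edges(ch,xs,ys,lo,hi,ylo,yhi,sgn):
    X=[];Y=[]
    m=(ys>ylo)&(ys<yhi)
    for i in np.where((xs>lo)&(xs<hi))[0]:
        d=np.gradient(ch[m,i])*sgn;X.append(xs[i]);Y.append(ys[m][np.argmax(d)])
    X,Y=np.array(X),np.array(Y)
    for _ in range(3):
        c=np.polyfit(X,Y,1);k=abs(Y-np.polyval(c,X))<.0015;X,Y=X[k],Y[k]
    return np.round([c[0],np.polyval(c,.08)],4),len(X)
for lo,hi in((.052,.078),(.09,.11)):
    print("bar lower/upper",edges(bl,xs,ys,lo,hi,-.02,.0,1),edges(bl,xs,ys,lo,hi,.003,.025,-1))
im,xs,ys=warp(.055,-.08,.08,-.07,.07);sat=cv2.GaussianBlur(cv2.cvtColor(im,cv2.COLOR_RGB2HSV)[...,1],(9,9),0).astype(float)
print("board -y,+y",edges(sat,xs,ys,-.075,.075,-.065,-.05,1),edges(sat,xs,ys,-.075,.075,.05,.065,-1))
sT=sat.T
print("board front (dx/dy)",edges(sT[(xs>-.09)],ys,xs,-.05,-.02,.07,.08,-1))
E
python3 ang.py
```

```text
t 19.3 frame tip [0.0767 0.0741 0.2034] yaw -1.572 F [-1.1  0.8 -0.4] grip -3.9871283047268415e-05 q [-0.39  0.17 -0.07  2.07  0.02  0.92 -2.23]
bar lower/upper (array([ 0.0235, -0.0061]), 104) (array([0.0297, 0.0133]), 104)
bar lower/upper (array([ 0.022 , -0.0063]), 80) (array([0.031 , 0.0131]), 80)
board -y,+y (array([ 0.0177, -0.0541]), 599) (array([0.0165, 0.063 ]), 598)
board front (dx/dy) (array([0.0452, 0.0772]), 51)
```

Against the board's edges the bar is within 0.01 rad of straight. The gripper is 100 mm above everything, so I hand in.

```bash
python3 -c "
from bench import *
print(readout.get_obs()['contact_force']);print(r.hand_in())"
```

```text
[-1.11248817  0.79823577 -0.39607544]
the job is handed in; nothing more can be done
None
```

The board is home and the keeper points out over it. I handed the job in at about 19 s of the 51 s allowed.

- **Board:** I pushed it about 90 mm with the two fingertips at no more than 45 mm/s. The push force was about 7 N and dropped to zero when the board fell in. After I drew back, the wrist view showed all four pins in their notches. The board matched its home outline at the lowered height, with its top at 55 mm.
- **Keeper:** I pushed the peg round by about 1.56 rad with the shut fingertips. Measured against the board's edges, the bar is within about 0.01 rad (0.5°) of straight out.
- **Clearance:** The arm finished with the fingertips about 0.2 m above the bench, touching nothing. The hub was not touched, and nothing round the frame looks moved in the pictures, though I did not measure those things one by one.

**Disagreements:**
- My frame fit was about 0.017 rad off in heading, which put the keeper pivot about 4 mm out sideways. I took the final bar angle relative to the board instead of the fit.
- My check of the board's front edge gave a slope of about 0.045 rad, which does not fit its two long edges (0.017). It came from a short, partly cropped stretch of edge, so I set it aside.

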